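Release the line tester from its transport dock and hold it up level

ROBOT

A 7-joint arm with a two-finger parallel gripper is mounted at the origin on the work surface. World frame = base frame: x ahead of the robot, y to its left, z up, the work surface at z = 0. Lengths are in mm, angles in degrees, forces in N, time in s.
With the tool pointing down it reaches from about 400 to 850 mm from the base axis. Payload 10.4 kg.
Tool frame: the origin (TCP) lies between the finger pads; the fingertips stand 22 mm ahead of it and the grasp point (between the pads) lies 3 mm ahead of it; z points along the fingers, y is the direction in which the jaws open and shut (so a half turn about z gives the same grasp; the last joint's range is limited). The gripper opens to 85 mm and grips with 20 to 120 N. Pads are 22 mm wide; open, the fingers measure 114 mm over their backs; the gripper's body (76 mm by 85 mm) begins 54 mm behind the grasp point. The pads swing forward as they close: fully open they stand 13 mm farther back than shut.
Start: joints at [74.909, 19.034, -3.707, 83.658, 1.238, 77.344, -5.071], TCP at [149.07, -606.984, 228.538] pointing down, gripper open.
Joint ranges: [-148.97, 148.97], [-28.65, 121.19], [-84.17, 76.75], [9.2, 138.47], [-72.65, 252.65], [3.7, 117.97], [-149.18, 149.18]. Speed limits (degrees/s): [127.2, 127.2, 159.86, 159.86, 180, 180, 180].

INTERFACE

Orientations are given as [roll, pitch, yaw] about the fixed x, y, z axes, in that order (R = Rz(yaw) Ry(pitch) Rx(roll)).
In Python, from station import sense, get_image, hand_in, cut_out, mark_of gives the robot as it stands.
- The arm moves only by the tool send_rows, never from a script. Its argument "targets" is a list that holds one entry, the list of rows, each a list of 7 numbers: the turn, a rotation vector about the tool's x, y, z in rad, then the shift along the tool's x, y, z in m, then the closure in counts, from 0 (fully open) to 255 (shut). A call has exactly 5 rows; each row is the pose to reach, as a shift and turn from the pose commanded when the call began, along the tool's axes at that moment; what a row does not reach only later rows make up. A row lasts 1/8 s, in which the tool goes at most 62.5 mm and 10.7 degrees, less where a joint would pass 70% of its speed; a pose out of reach is approached as far as the arm can. A call with a gripper value outside its range is refused whole. The fingers move at their own pace and stop on an object; the grip force is fixed at half the most. Time passes only in rows, so rows that repeat a pose let the fingers close, or fill a call up. It gives the time, the measured TCP pose, the force and the opening at its end, in the units of the state.
- sense(): the state, without advancing time (a new reading comes with each control period).
- get_image(name): name is "scene" or "top" or "wrist"; returns a dict with "img" (480x640x3 uint8, red, green, blue), "K" (3x3 intrinsics, pixels), "xyz" and "orientation" of the camera in the world; the wrist camera has in their place "T_tool_cam" (4x4, takes a point from camera to tool coordinates, whose origin is the TCP and whose axes are the flange's). Camera axes: x right, y down, z forward; pixel columns grow to the right and rows downward; lengths in mm; the calibration is good to about 2 mm. A picture is of the moment at which its call begins: read the wrist's pose just before it. There is no depth.
- hand_in(): hands the job in, once; it reports no verdict.
Trained networks look in the newest picture that a camera, given by its name, has taken for a name from the list of things; names that differ only in an ending like _2 or _b are one class to them, and where a whole thing is asked for, a point or a joint stands for the part that bears it (a point fixed in the world has none). Each returns a list of dicts, best first, with "confidence" (0 to 1); they miss things now and then, are a little off and sometimes report something else, mostly with a low value. They report only what shows in the picture. A call takes as long as a camera call. They do not tell look-alikes from the thing itself.
- cut_out(camera, query): "mask" (480x640 bool, what is visible of it).
- mark_of(camera, query): "point" ([x, y, z] in mm, in the coordinates of the camera as it stood for that picture, good to about 4 mm: a listed point, or the origin of a listed thing).
The state is a dict: "time_s": time; "q": joint angles; "qd": joint speeds; "joint_torque": joint torques, N m; "tcp_pos": TCP position; "tcp_rot": TCP orientation; "wrist_force": force on the tool from outside, world axes, zero at the start; "wrist_torque": the same for the moment, N m; "finger_gap": finger opening in mm.
Only numpy, scipy, OpenCV 4.12 (cv2) and the standard library are available. Lean on these libraries where they do the work, as an engineer would, in place of code of your own. Each camera call takes 0.05 s, during which the arm holds its last target. There are 200 camera calls.

TASK

The yellow line tester is locked in its van dock by a swing clamp. With the tester still seated, turn the clamp's brass hex nut counterclockwise (seen from above) by hand all the way to its open stop; then lift the tester by its carrying handle (it balances at the blue sleeve) about 10 cm straight up. Finish while holding it there, steady and level above the dock: do not put it down or let go; leave the clamp open, never tip the tester, and leave the wrench, the tape roll and the blue tub alone.

Things in the scene. Friction and masses are not known exactly. Their poses are not given: they have to be found in the camera images.
- dock: Fixed aluminium dock plate 130 (x) by 250 (y) by 10 mm thick, from y = -105 to +145 mm. Origin on its underside (bench level) under the middle of the seated tester, z up. y points from the tester to the clamp, whose upright axis stands at x = 0, y = +120 mm. Rims 12 mm high keep the tester from sliding (3 mm play); they do not hold it down.
- clamp (a joint): Angle (rad) of swing clamp and hex nut, one rigid piece, about the upright axis. 0 = closed: red tongue points at the tester, over its foot with 1.5 mm play. Grows counterclockwise seen from above; open stop at 2.09. Tongue is off the foot above about 1.0. Friction 0.12 N m, no spring, stays where left. Starts at 0 to 0.35.
- nut_mid (a point): On the clamp's axis at gripping height of the brass hex nut, 84 mm above the bench. Nut 24 mm across flats, from 60 to 100 mm above the bench, on a 16 mm stem. Axes turn with it: x is normal to one pair of flats (others at 60, 120 deg), -y is the tongue's way (14 wide, 42 long from the axis, top 27.5 mm above the bench). The tester's case, top 55 mm above the bench, begins 45 mm from the axis.
- tester: Loose yellow tester, 0.55 to 0.9 kg: case 90 (x) by 150 (y) by 45 mm high, foot plate 40 wide, 8 thick standing out 15 mm at both y ends. Origin: centre of its underside, 10 mm above the bench when seated; z up, y to the clamp. Black bar handle along y: 12 by 12 mm, 100 long, centre 85 mm above the origin, posts at y = -45 and +45, 34 mm free under the bar.
- tester_grip (a point): Centre of the blue sleeve on the handle, at the balance point along the bar: 16 mm wide (x), 36 mm long (y), 16 mm tall, at x = 0, y = -15 mm, z = 85 mm of the tester. The centre of mass lies straight below it. Axes as tester.
- wrench: Steel wrench 160 mm long lying beside the dock, bystander; not needed, leave it alone.
- tape: Black tape roll, 72 mm across, 19 mm high, lying flat; bystander. Origin at the centre of its underside.
- tub: Open blue parts tub 75 by 55 by 35 mm, bystander. Origin at the centre of its underside.
Mind the look-alikes: they are no part of the job. Of the things that look like the tester, the largest one is meant.

How it is judged (in metres and radians):
On the way, in this order (a step that is already met when the one before it is completed fails the run):
1. the clamp is turned to its open stop (beyond 1.85 rad) while the tester still sits in the dock (value of joint clamp above 1.85 rad and z of tester in the frame of dock below 0.02 m), for 0.2 s.
2. the tester is lifted at least 60 mm clear of its seat, level, in the fingers (z of tester in the frame of dock above 0.07 m and angle between tester's own z axis and vertical below 0.12 rad and contact force between the fingers and tester above 2 N), for 0.3 s.
At the end, for the whole second after the job is handed in: Fingers alone hold the tester by its handle 60 to 160 mm above its seat, within 50 mm sideways of the dock, tilted under 0.1 rad, still (under 0.03 m/s, 0.15 rad/s), off the dock; grasp within 60 mm of the sleeve; clamp open (over 1.75 rad); wrench, tape, tub within 20 mm of where they were (z of tester in the frame of dock between 0.07 and 0.17 m and horizontal distance between tester and dock below 0.05 m and angle between tester's own z axis and vertical below 0.1 rad and linear speed of tester below 0.03 m/s and angular speed of tester below 0.15 rad/s and contact force between the fingers and tester above 2 N and distance between the grasp point and tester_grip below 0.06 m and contact force between tester and dock below 0.1 N and value of joint clamp above 1.75 rad and distance of each of wrench, tape, tub from where it was at the start of the episode below 0.02 m); the arm keeps its last pose, push and grip.
It fails at once if the tester is tipped by more than 0.3 rad (angle between tester's own z axis and vertical above 0.3 rad).
It fails at once if a bystander is shifted by more than 20 mm (distance of any of wrench, tape, tub from where it was at the start of the episode above 0.02 m).
It also fails if it takes over 51 s, if anything falls off the work surface, if the arm or the gripper's body presses on something with over 40 N, if the wrist force passes 120 N, or if a joint passes its speed limit or range.

## Working session

There is one attempt and no reset: what is moved stays moved. The work goes in short steps, Python scripts to look and compute and a tool call to move; the robot and the scene stay as the last step left them, time stands still between calls to the robot, and variables do not carry over. Pictures are saved under pics/ and viewed, about 8 in all and at most 12, crops included, and the job is handed in when it is done.

Besides the shell and the picture viewer there is one more tool, called after "Emit:" in YAML: its name, and indented under it one key for each argument. send_rows: Moves the arm, as the interface text tells. Its arguments: {"type":"object","properties":{"targets":{"type":"array"}},"required":["targets"]}

```bash
mkdir -p pics; ls
cat > h.py <<'E'
import numpy as np, cv2
from scipy.spatial.transform import Rotation as R
from station import sense, get_image, hand_in, cut_out, mark_of
def rot(o): return R.from_euler('xyz',o,degrees=True).as_matrix()
def cam(name):
    s=sense(); g=get_image(name)
    if 'T_tool_cam' in g:
        T=np.eye(4);T[:3,:3]=rot(s['tcp_rot']);T[:3,3]=s['tcp_pos'];T=T@np.array(g['T_tool_cam'])
    else:
        T=np.eye(4);T[:3,:3]=rot(g['orientation']);T[:3,3]=g['xyz']
    return g['img'],np.array(g['K']),T
def save(img,n): cv2.imwrite('pics/'+n,cv2.cvtColor(img,cv2.COLOR_RGB2BGR))
def pix(K,T,p):
    c=T[:3,:3].T@(np.array(p)-T[:3,3]); return (K@c)[:2]/c[2]
def onz(K,T,uv,z):
    d=T[:3,:3]@np.linalg.inv(K)@np.array([*uv,1.]); return T[:3,3]+d*(z-T[2,3])/d[2]
def marks(name,q,K,T):
    for m in mark_of(name,q):
        p=(T@np.array([*m['point'],1]))[:3]; print(name,q,round(m['confidence'],2),p.round(1),pix(K,T,p).round(0))
E
python3 - <<'E'
from h import *
s=sense();print(s['tcp_pos'],s['tcp_rot'],s['finger_gap'],s['time_s'])
ims=[]
for n in ['scene','top']:
    im,K,T=cam(n);save(im,n+'.png');print(n,T.round(2).tolist(),K[0,0])
    for q in ['dock','tester','tester_grip','nut_mid','clamp','wrench','tape','tub']: 
        try: marks(n,q,K,T)
        except Exception as e: print(q,e)
E
```

```text
pics
[ 148.91348321 -606.61252467  227.727191  ] [-1.79919935e+02  5.41848836e-03  1.37953152e+01] 85.30437578945532 0.0
scene [[-0.3, 0.84, -0.46, 972.65], [0.95, 0.27, -0.14, 75.25], [0.01, -0.48, -0.88, 845.3], [0.0, 0.0, 0.0, 1.0]] 490.140493140508
scene dock 0.71 [562.6 169.3  87.1] [437. 270.]
scene tester 0.75 [357.4   5.3   1.4] [369. 182.]
scene tester 0.63 [387.5 172.6  -1.3] [445. 215.]
scene tester 0.59 [593.3  59.6   9.9] [367. 286.]
scene tester_grip 0.79 [349.9  -5.8  62.9] [368. 160.]
scene tester_grip 0.71 [374.2 177.6  61.9] [457. 192.]
scene tester_grip 0.61 [598.2  44.4  94.1] [362. 266.]
scene nut_mid 0.73 [562.6 169.7  85.3] [437. 270.]
clamp it knows: dock, nut_mid, tape, tester, tester_grip, tub, wrench
scene wrench 0.67 [744.8 112.9   3.5] [374. 373.]
scene tape 0.59 [722.4 -87.1  -2. ] [269. 329.]
scene tub 0.96 [ 591.  -133.9    2.2] [269. 258.]
scene tub 0.71 [742.6 109.8   0.8] [372. 372.]
top [[0.1, -0.97, 0.21, 421.57], [-1.0, -0.1, 0.02, -58.98], [0.0, -0.21, -0.98, 800.23], [0.0, 0.0, 0.0, 1.0]] 525.3412437331258
top tester 0.89 [388.3 173.3  -2. ] [155. 361.]
top tester 0.8 [595.2  58.6  14.4] [247. 231.]
top tester 0.7 [360.1  -0.7   0.9] [268. 393.]
top tester_grip 0.91 [382.1 177.1  63.7] [137. 366.]
top tester_grip 0.78 [604.5  45.   97. ] [250. 212.]
top nut_mid 0.6 [559.1 171.9  85.1] [157. 237.]
clamp it knows: dock, nut_mid, tape, tester, tester_grip, tub, wrench
top wrench 0.61 [742.6 114.2   2.3] [225. 141.]
top tape 0.95 [ 7.221e+02 -8.820e+01  2.000e-01] [349. 165.]
top tape 0.15 [742.2 114.    3.5] [225. 141.]
top tub 0.97 [ 595.6 -138.1    3.4] [374. 245.]
```

View pics/top.png

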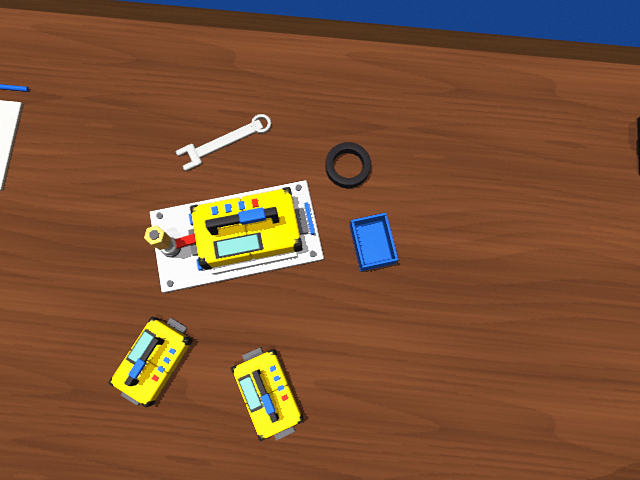

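View pics/scene.png

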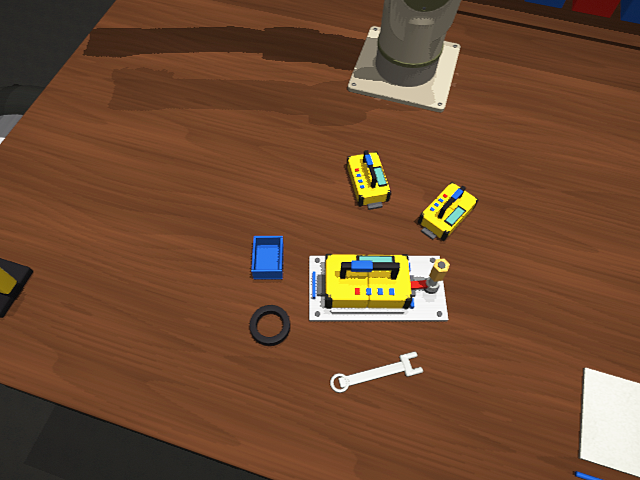

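The meant tester is the one in the dock, at top (247,231) and scene (367,280). The two smaller ones at top (150,361) and (268,393) are look-alikes. In the top picture the nut is at (155,237), the tub at (374,242), the tape at (349,165) and the wrench at (225,141). I'll go above the nut first.

Emit:
send_rows:
  targets:
    - [[0, 0, -0.12, 0.054, -0.025, -0.012, 0], [0, 0, -0.24, 0.108, -0.05, -0.025, 0], [0, 0, -0.36, 0.162, -0.075, -0.037, 0], [0, 0, -0.48, 0.216, -0.1, -0.05, 0], [0, 0, -0.61, 0.27, -0.126, -0.062, 0]]

```text
time_s: 1.42
tcp_pos: [382.5, -418.9, 291.2]
tcp_rot: [180.0, 0.0, 49.0]
wrist_force: [0.9, -0.6, -0.3]
finger_gap: 85.9
```

Emit:
send_rows:
  targets:
    - [[0, 0, 0, 0.054, -0.022, -0.004, 0], [0, 0, 0, 0.108, -0.044, -0.008, 0], [0, 0, 0, 0.162, -0.066, -0.012, 0], [0, 0, 0, 0.216, -0.088, -0.016, 0], [0, 0, 0, 0.27, -0.11, -0.02, 0]]

```text
time_s: 2.05
tcp_pos: [476.9, -142.9, 310.9]
tcp_rot: [179.9, 0.0, 48.7]
wrist_force: [1.8, -0.4, -0.7]
finger_gap: 85.5
```

Emit:
send_rows:
  targets:
    - [[0, 0, 0, 0.054, -0.022, -0.004, 0], [0, 0, 0, 0.108, -0.044, -0.008, 0], [0, 0, 0, 0.162, -0.066, -0.012, 0], [0, 0, 0, 0.216, -0.088, -0.016, 0], [0, 0, 0, 0.27, -0.11, -0.02, 0]]

```text
time_s: 2.68
tcp_pos: [572.5, 132.3, 330.9]
tcp_rot: [180.0, -0.0, 48.7]
wrist_force: [0.5, 0.1, 0.3]
finger_gap: 85.4
```

Run:
```python
from h import *
im,K,T=cam('wrist');s=sense();print(s['q'],s['tcp_pos'],s['tcp_rot'])
print(K.round(1).tolist(),T.round(2).tolist())
save(im,'w1.png')
for q in ['dock','nut_mid','tester','tester_grip']: marks('wrist',q,K,T)
```

```text
[ 16.67250828  17.61884251 -44.63399833  77.79153298  12.06364136
  89.37449269 -67.51204039] [572.02278932 140.92790023 330.44691972] [-179.84397204   -0.18522187   49.18362068]
[[403.7, 0.0, 312.4], [0.0, 403.7, 235.1], [0.0, 0.0, 1.0]] [[0.75, -0.63, -0.21, 627.1], [-0.66, -0.71, -0.24, 194.73], [0.0, 0.32, -0.95, 476.43], [0.0, 0.0, 0.0, 1.0]]
wrist nut_mid 0.7 [558.4 167.8  81.4] [277. 169.]
wrist nut_mid 0.46 [724.6 -90.7   1. ] [524. 227.]
wrist tester 0.96 [358.7  -3.3   2.5] [260. 350.]
wrist tester 0.85 [593.7  56.3   6.2] [367. 209.]
wrist tester 0.55 [386.5 173.7   0.8] [179. 246.]
wrist tester_grip 0.77 [378.7 175.9  60.2] [156. 267.]
wrist tester_grip 0.65 [351.3  -7.5  61.7] [253. 383.]
wrist tester_grip 0.57 [597.6  44.1  99.8] [390. 240.]
```

View pics/w1.png

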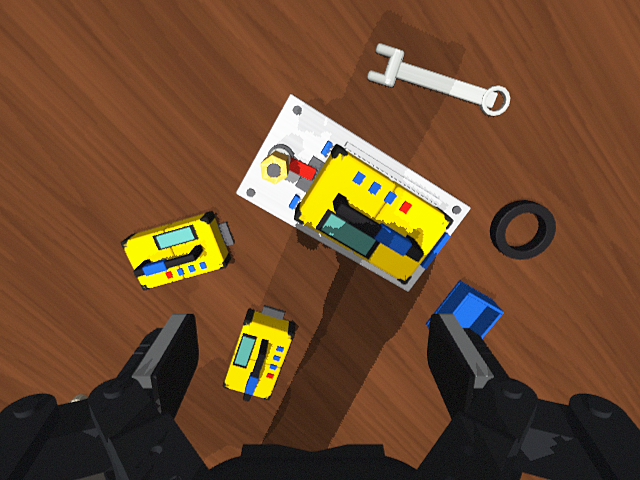

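Wrist picture: nut at (275,168), red tongue at (303,170), tester at (380,215) and dock corners at (292,95), (238,192), (469,209) and (409,290). Next I'll measure the dock yaw, the tongue angle and the axis.

Run:
```python
from h import *
im,K,T=cam('wrist')
c=[onz(K,T,p,10)[:2] for p in [(292,95),(238,192),(469,209),(409,290)]]
for p in c: print(p.round(1))
print('len',np.linalg.norm(c[0]-c[2]),np.linalg.norm(c[1]-c[3]),np.linalg.norm(c[0]-c[1]))
for a,b in[(2,0),(3,1)]: d=c[a]-c[b];d=-d;print('yaw y',np.degrees(np.arctan2(d[1],d[0])))
mid=(c[0]+c[1])/2; mid2=(c[2]+c[3])/2; u=(mid-mid2)/np.linalg.norm(mid-mid2); print('axis from corners',mid-25*u,'tester',mid-145*u,'dock yaw',np.degrees(np.arctan2(u[1],u[0]))-90)
hsv=cv2.cvtColor(im,cv2.COLOR_RGB2HSV)
m=((hsv[...,0]<5)|(hsv[...,0]>175))&(hsv[...,1]>180)&(hsv[...,2]>120)
m[:130]=0;m[210:]=0;m[:,:270]=0;m[:,330:]=0
v,uu=np.nonzero(m);pts=np.array([onz(K,T,p,27.5)[:2] for p in zip(uu,v)],np.float32)
print(len(pts),cv2.minAreaRect(pts),pts.mean(0))
print('bounds px',uu.min(),uu.max(),v.min(),v.max())
x0,y0=225,120
cr=im[y0:y0+110,x0:x0+150];save(cv2.resize(cr,None,fx=5,fy=5,interpolation=cv2.INTER_CUBIC),'w1c.png')
```

```text
[612.3 210. ]
[492.2 172.1]
[684.6 -24.3]
[566.5 -62.9]
len 245.23084013002818 246.4240146471048 125.92945403174575
yaw y 107.15251125773479
yaw y 107.54993501181197
axis from corners [559.70433242 167.16078842] tester [595.49269525  52.6217423 ] dock yaw 17.351705381406845
317 ((569.70703125, 146.57603454589844), (13.971217155456543, 29.171092987060547), 22.264734268188477) [569.9003 145.9266]
bounds px 289 315 158 178
```

View pics/w1c.png

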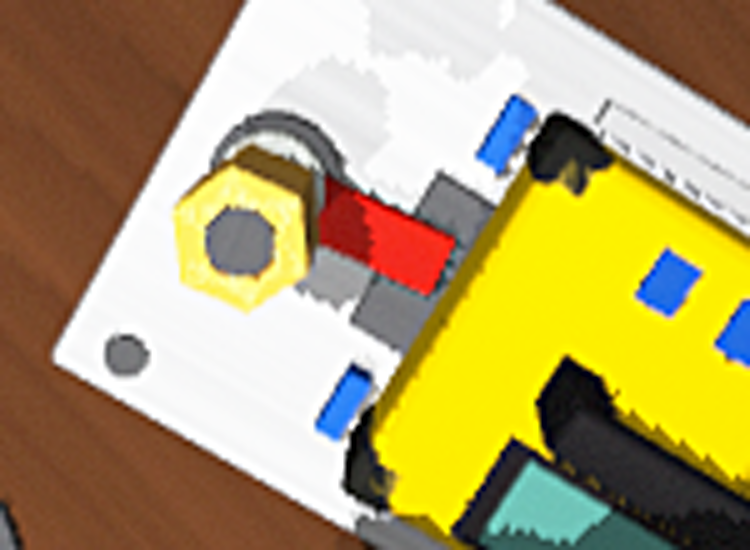

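Run:
```python
from h import *
im,K,T=cam('wrist');s=sense()
v=np.array([(240,165),(305,190),(305,270),(247,310),(182,290),(175,208)])/5.+[225,120]
w=np.array([onz(K,T,p,100)[:2] for p in v]);c=w.mean(0);print('hex c',c,onz(K,T,(273.4,168),100))
d=w-c;print((np.degrees(np.arctan2(d[:,1],d[:,0]))%60).round(1),np.linalg.norm(d,axis=1).round(1))
Rt=rot(s['tcp_rot']);print(s['tcp_pos'],s['tcp_rot'],s['time_s'])
print('shift tool',Rt.T@(np.array([560,170.5,150])-s['tcp_pos']))
```

```text
hex c [559.25886915 169.71507061] [559.12851066 169.65526606 100.        ]
[48.6 56.1 52.2 50.7 58.  53.4] [13.7 14.9 12.9 13.3 15.  13.6]
[572.04911724 129.22633759 330.54202165] [1.79954100e+02 2.94850508e-02 4.86189192e+01] 3.025
shift tool [ 23.0965087  -36.46995586 180.50100172]
```

Emit:
send_rows:
  targets:
    - [[0, 0, -0.03, 0.01, -0.015, 0.05, 0], [0, 0, -0.06, 0.023, -0.035, 0.1, 0], [0, 0, -0.06, 0.023, -0.0365, 0.125, 0], [0, 0, -0.06, 0.023, -0.0365, 0.125, 0], [0, 0, -0.06, 0.023, -0.0365, 0.125, 0]]

```text
time_s: 3.65
tcp_pos: [560.6, 171.2, 207.0]
tcp_rot: [179.9, -0.1, 52.1]
wrist_force: [0.2, -0.9, 1.2]
finger_gap: 85.4
```

Run:
```python
from h import *
for i in range(2):
    im,K,T=cam('wrist');s=sense();print(s['tcp_pos'],s['tcp_rot'],s['time_s'])
save(im,'w2.png')
marks('wrist','nut_mid',K,T)
hsv=cv2.cvtColor(im,cv2.COLOR_RGB2HSV)
m=(((hsv[...,0]<5)|(hsv[...,0]>175))&(hsv[...,1]>180)&(hsv[...,2]>120)).astype(np.uint8)
n,l,st,_=cv2.connectedComponentsWithStats(m)
for i in range(1,n):
    if st[i,4]<150: continue
    v,uu=np.nonzero(l==i);pts=np.array([onz(K,T,p,27.5)[:2] for p in zip(uu,v)],np.float32)
    print(st[i],cv2.minAreaRect(pts))
for p in ([559,170,100],[560,170,100]): print(pix(K,T,p))
```

```text
[560.64210995 171.4951862  207.21508235] [ 1.79895479e+02 -9.46229811e-02  5.20872623e+01] 3.7
[560.58235704 171.69630154 207.14354268] [ 1.79899444e+02 -9.87758095e-02  5.21030770e+01] 3.75
wrist nut_mid 0.62 [558.5 170.4  81.3] [311. 226.]
[332 209  25  26 344] ((570.3844604492188, 144.46009826660156), (13.984698295593262, 24.412107467651367), 23.188825607299805)
[311.5033578  234.85360973]
[312.69726819 233.9701482 ]
```

View pics/w2.png

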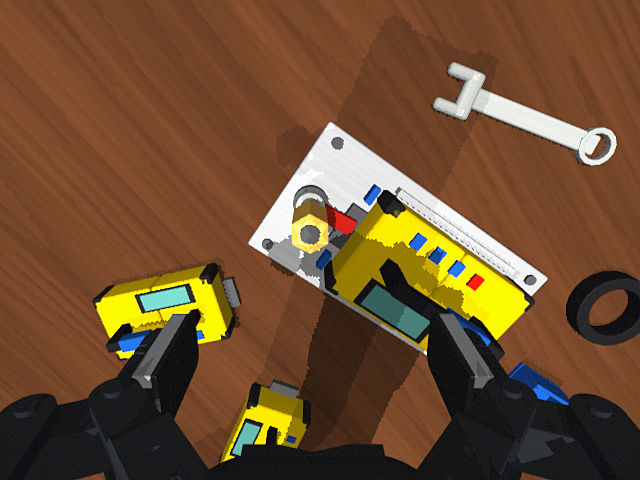

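The picture shows the nut hole at (310,234). That puts the axis near (558.5, 171) with nut yaw about 22.7°. I'll descend and close.

Emit:
send_rows:
  targets:
    - [[0, 0, -0.01, -0.0016, -0.0013, 0.04, 0], [0, 0, -0.01, -0.0016, -0.0013, 0.08, 0], [0, 0, -0.01, -0.0016, -0.0013, 0.11, 0], [0, 0, -0.01, -0.0016, -0.0013, 0.12, 0], [0, 0, -0.01, -0.0016, -0.0013, 0.12, 0]]

```text
time_s: 4.42
tcp_pos: [558.0, 171.8, 86.1]
tcp_rot: [180.0, -0.0, 52.7]
wrist_force: [-0.2, -1.1, 0.5]
finger_gap: 85.6
```

Emit:
send_rows:
  targets:
    - [[0, 0, 0, 0, 0, 0, 255], [0, 0, 0, 0, 0, 0, 255], [0, 0, 0, 0, 0, 0, 255], [0, 0, 0, 0, 0, 0, 255], [0, 0, 0, 0, 0, 0, 255]]

```text
time_s: 5.05
tcp_pos: [558.4, 171.3, 86.3]
tcp_rot: [179.9, -0.0, 52.7]
wrist_force: [0.5, -2.3, 6.3]
finger_gap: 22.0
```

Emit:
send_rows:
  targets:
    - [[0, 0, 0, 0, 0, 0, 255], [0, 0, -0.1, 0, 0, 0, 255], [0, 0, -0.2, 0, 0, 0, 255], [0, 0, -0.3, 0, 0, 0, 255], [0, 0, -0.4, 0, 0, 0, 255]]

```text
time_s: 5.68
tcp_pos: [558.3, 171.4, 86.3]
tcp_rot: [179.9, 0.0, 75.8]
wrist_force: [-0.3, -2.2, 6.4]
finger_gap: 22.4
```

Emit:
send_rows:
  targets:
    - [[0, 0, -0.15, 0, 0, 0, 255], [0, 0, -0.3, 0, 0, 0, 255], [0, 0, -0.45, 0, 0, 0, 255], [0, 0, -0.6, 0, 0, 0, 255], [0, 0, -0.75, 0, 0, 0, 255]]

```text
time_s: 6.3
tcp_pos: [558.2, 171.3, 86.3]
tcp_rot: [180.0, 0.1, 118.9]
wrist_force: [-0.1, -2.4, 6.9]
finger_gap: 22.0
```

Emit:
send_rows:
  targets:
    - [[0, 0, -0.15, 0, 0, 0, 255], [0, 0, -0.3, 0, 0, 0, 255], [0, 0, -0.45, 0, 0, 0, 255], [0, 0, -0.6, 0, 0, 0, 255], [0, 0, -0.7, 0, 0, 0, 255]]

```text
time_s: 6.92
tcp_pos: [558.1, 171.3, 86.3]
tcp_rot: [-180.0, 0.1, 158.9]
wrist_force: [-2.0, -2.6, 8.0]
finger_gap: 22.1
```

Run:
```python
from h import *
for i in range(2):
    im,K,T=cam('scene');s=sense();print(s['tcp_pos'],s['tcp_rot'],s['wrist_torque'],s['q'])
x,y=pix(K,T,[559,171,50]).astype(int);print(x,y)
save(cv2.resize(im[y-90:y+90,x-120:x+120],None,fx=3,fy=3),'s2.png')
```

```text
[558.13186576 171.2904462   86.27441338] [-1.79984333e+02  5.19710326e-02  1.59195840e+02] [-0.82972199  0.31043118  0.01667601] [ 26.1567151   35.70557867 -62.77385188  96.96000283  33.90997602
  68.68160201  23.98984769]
[558.13519587 171.27133589  86.26923068] [-1.79986464e+02  5.04912269e-02  1.58877022e+02] [-0.67880505  0.33719802  0.1141702 ] [ 26.1363174   35.68099426 -62.73253387  96.96152195  33.87468654
  68.66429759  23.69621663]
433 277
```

View pics/s2.png

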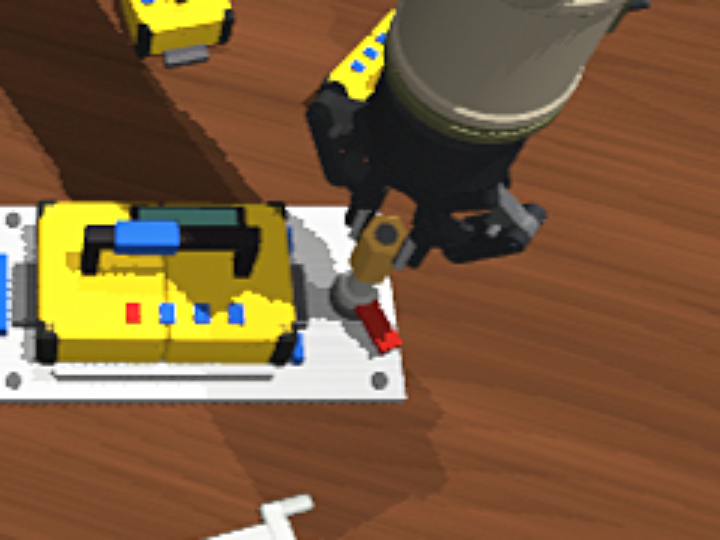

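The tongue, at (380,328) in the crop, has swung off the foot to about 1.95 rad. I'll turn the rest gently to the stop and check the moment.

Emit:
send_rows:
  targets:
    - [[0, 0, -0.04, 0, 0, 0, 255], [0, 0, -0.08, 0, 0, 0, 255], [0, 0, -0.12, 0, 0, 0, 255], [0, 0, -0.15, 0, 0, 0, 255], [0, 0, -0.15, 0, 0, 0, 255]]

```text
time_s: 7.65
tcp_pos: [558.2, 171.2, 86.3]
tcp_rot: [-180.0, 0.1, 167.3]
wrist_force: [-2.0, -3.3, 8.3]
finger_gap: 21.9
```

Run:
```python
from h import *
s=sense();print(s['tcp_pos'],s['tcp_rot'],s['wrist_torque'],s['wrist_force'],s['finger_gap'],s['q'])
```

```text
[558.15814982 171.21872648  86.28638792] [-1.79968380e+02  5.72166437e-02  1.67321664e+02] [-0.66257062  0.33308778 -0.08477851] [-2.02354632 -3.32890283  8.31769424] 21.911379425067082 [ 27.018873    36.63692361 -64.29108952  96.92564466  35.15798924
  69.28126942  31.32418152]
```

Emit:
send_rows:
  targets:
    - [[0, 0, 0, 0, 0, 0, 0], [0, 0, 0, 0, 0, 0, 0], [0, 0, 0, 0, 0, 0, 0], [0, 0, 0, 0, 0, 0, 0], [0, 0, 0, 0, 0, 0, 0]]

```text
time_s: 8.28
tcp_pos: [557.6, 171.7, 85.4]
tcp_rot: [-180.0, 0.0, 167.4]
wrist_force: [-0.1, -0.4, -0.2]
finger_gap: 85.7
```

Emit:
send_rows:
  targets:
    - [[0, 0, 0, 0, 0, -0.02, 0], [0, 0, 0, 0, 0, -0.05, 0], [0, 0, 0, 0, 0, -0.1, 0], [0, 0, 0, 0, 0, -0.15, 0], [0, 0, 0, 0, 0, -0.17, 0]]

```text
time_s: 8.9
tcp_pos: [558.1, 172.7, 259.8]
tcp_rot: [179.9, 0.2, 167.4]
wrist_force: [0.9, 0.2, 0.3]
finger_gap: 85.7
```

Emit:
send_rows:
  targets:
    - [[0, 0, 0.15, -0.014, -0.024, 0, 0], [0, 0, 0.3, -0.028, -0.048, 0, 0], [0, 0, 0.45, -0.042, -0.072, 0, 0], [0, 0, 0.6, -0.055, -0.096, 0, 0], [0, 0, 0.75, -0.068, -0.118, 0, 0]]

```text
time_s: 9.52
tcp_pos: [598.1, 40.7, 255.9]
tcp_rot: [-180.0, 0.0, 124.1]
wrist_force: [1.5, 0.3, -0.5]
finger_gap: 85.4
```

Emit:
send_rows:
  targets:
    - [[0, 0, 0.15, 0, 0, 0.03, 0], [0, 0, 0.3, 0, 0, 0.05, 0], [0, 0, 0.3, 0, 0, 0.05, 0], [0, 0, 0.3, 0, 0, 0.05, 0], [0, 0, 0.3, 0, 0, 0.05, 0]]

```text
time_s: 10.15
tcp_pos: [598.6, 41.9, 206.6]
tcp_rot: [179.9, 0.0, 107.3]
wrist_force: [0.1, 0.5, 0.7]
finger_gap: 85.4
```

Run:
```python
from h import *
im,K,T=cam('wrist');im,K,T=cam('wrist');s=sense();print(s['tcp_pos'],s['tcp_rot'],s['q'])
marks('wrist','tester_grip',K,T);marks('wrist','tester',K,T);marks('wrist','nut_mid',K,T)
print(pix(K,T,[598.6,42.1,103]))
hsv=cv2.cvtColor(im,cv2.COLOR_RGB2HSV)
m=((hsv[...,0]>105)&(hsv[...,0]<125)&(hsv[...,1]>150)).astype(np.uint8)
n,l,st,_=cv2.connectedComponentsWithStats(m)
for i in range(1,n):
    if st[i,4]<300: continue
    v,uu=np.nonzero(l==i);pts=np.array([onz(K,T,p,103)[:2] for p in zip(uu,v)],np.float32)
    print(st[i],cv2.minAreaRect(pts))
save(im,'w3.png')
```

```text
[598.40390351  41.79644462 206.20006419] [1.79947217e+02 1.38858434e-02 1.07254307e+02] [ 34.61605912  26.42042924 -56.68207617  87.31713803  22.33312735
  78.28236039  -6.59959154]
wrist tester_grip 0.73 [595.1  44.7  99.7] [308. 226.]
wrist tester_grip 0.31 [ 594.6 -134.5    3.1] [257. 358.]
wrist tester 0.75 [593.7  58.6   6.6] [312. 179.]
wrist tester 0.61 [358.5  -2.2   1. ] [ 32. 164.]
wrist nut_mid 0.73 [557.5 167.9  79.1] [309.  11.]
[311.9403086  232.64483213]
[ 301  202   24   57 1238] ((598.5537109375, 43.550453186035156), (14.867960929870605, 38.20914077758789), 17.780471801757812)
[286 284  55   9 464] ((611.1006469726562, 4.374301433563232), (36.83101272583008, 6.02057409286499), 17.231420516967773)
[ 594  325   46  105 2245] ((850.1874389648438, -4.292076110839844), (32.744895935058594, 95.46296691894531), 31.812313079833984)
[ 213  334   83   70 5445] ((589.81884765625, -71.40744018554688), (59.93096923828125, 59.88856506347656), 17.92009162902832)
```

View pics/w3.png

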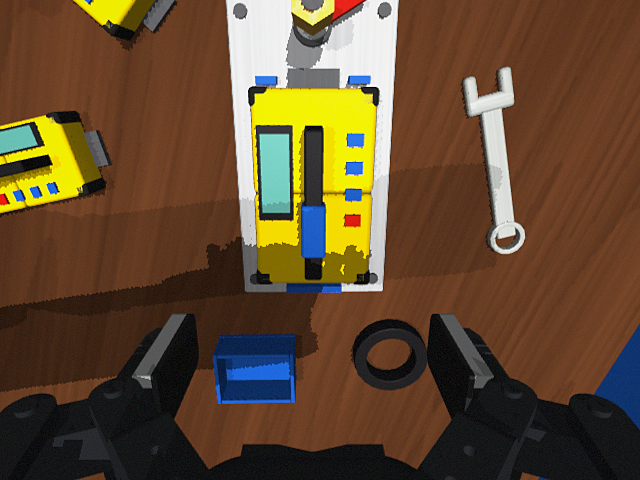

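The sleeve at (313,232) lies straight under the tool. The tongue is open at (345,8), and nothing else is near the fingers' path. I'll descend and grip.

Emit:
send_rows:
  targets:
    - [[0, 0, 0, 0, 0, 0.04, 0], [0, 0, 0, 0, 0, 0.08, 0], [0, 0, 0, 0, 0, 0.1, 0], [0, 0, 0, 0, 0, 0.108, 0], [0, 0, 0, 0, 0, 0.108, 0]]

```text
time_s: 11.02
tcp_pos: [598.5, 41.8, 98.1]
tcp_rot: [180.0, 0.0, 107.2]
wrist_force: [0.4, -0.5, -0.4]
finger_gap: 85.5
```

Emit:
send_rows:
  targets:
    - [[0, 0, 0, 0, 0, 0, 255], [0, 0, 0, 0, 0, 0, 255], [0, 0, 0, 0, 0, 0, 255], [0, 0, 0, 0, 0, 0, 255], [0, 0, 0, 0, 0, 0, 255]]

```text
time_s: 11.65
tcp_pos: [598.6, 41.8, 97.9]
tcp_rot: [179.9, 0.0, 107.2]
wrist_force: [1.2, -0.2, 2.9]
finger_gap: 12.8
```

Emit:
send_rows:
  targets:
    - [[0, 0, 0, 0, 0, 0, 255], [0, 0, 0, 0, 0, 0, 255], [0, 0, 0, 0, 0, -0.002, 255], [0, 0, 0, 0, 0, -0.005, 255], [0, 0, 0, 0, 0, -0.01, 255]]

```text
time_s: 12.28
tcp_pos: [597.2, 41.4, 106.7]
tcp_rot: [-179.9, -0.0, 107.2]
wrist_force: [0.3, -0.3, -7.7]
finger_gap: 12.5
```

Wrist force is -7.7 N, so the tester's weight is on the fingers. I'll lift slowly.

Emit:
send_rows:
  targets:
    - [[0, 0, 0, 0, 0, -0.008, 255], [0, 0, 0, 0, 0, -0.018, 255], [0, 0, 0, 0, 0, -0.03, 255], [0, 0, 0, 0, 0, -0.042, 255], [0, 0, 0, 0, 0, -0.054, 255]]

```text
time_s: 12.9
tcp_pos: [598.2, 41.7, 162.5]
tcp_rot: [180.0, 0.0, 107.2]
wrist_force: [0.5, -0.7, -7.7]
finger_gap: 12.4
```

Emit:
send_rows:
  targets:
    - [[0, 0, 0, 0, 0, -0.012, 255], [0, 0, 0, 0, 0, -0.024, 255], [0, 0, 0, 0, 0, -0.034, 255], [0, 0, 0, 0, 0, -0.04, 255], [0, 0, 0, 0, 0, -0.042, 255]]

```text
time_s: 13.52
tcp_pos: [598.2, 41.7, 203.7]
tcp_rot: [180.0, 0.0, 107.2]
wrist_force: [0.3, -0.7, -9.5]
finger_gap: 12.8
```

Emit:
send_rows:
  targets:
    - [[0, 0, 0, 0, 0, 0, 255], [0, 0, 0, 0, 0, 0, 255], [0, 0, 0, 0, 0, 0, 255], [0, 0, 0, 0, 0, 0, 255], [0, 0, 0, 0, 0, 0, 255]]

```text
time_s: 14.15
tcp_pos: [598.1, 41.7, 203.4]
tcp_rot: [-180.0, 0.0, 107.2]
wrist_force: [-0.2, -0.4, -8.2]
finger_gap: 12.4
```

Run:
```python
from h import *
for i in range(3):
    im,K,T=cam('scene');s=sense();print(s['tcp_pos'],s['tcp_rot'],s['wrist_torque'],s['wrist_force'],s['finger_gap'])
for q in ['tester','tester_grip','nut_mid','wrench','tape','tub']: marks('scene',q,K,T)
save(cv2.resize(im[130:400,190:550],None,fx=2,fy=2),'s3.png')
```

```text
[598.12279521  41.67768699 203.49510951] [1.79999327e+02 5.81871982e-03 1.07189308e+02] [-0.00264501 -0.0633225   0.04365944] [-0.302259    0.63336118 -8.49295742] 12.751104344495655
[598.12270184  41.68400469 203.48768084] [-1.79999311e+02  6.16983414e-03  1.07192794e+02] [-0.01174352  0.03204579 -0.01082586] [-0.68631359 -0.23088528 -8.53698538] 12.507695414173122
[598.1182182   41.72390425 203.49877679] [1.79998496e+02 4.12714045e-03 1.07194031e+02] [ 0.00391762 -0.04645767 -0.00724373] [-0.12397592 -0.0103969  -8.12203563] 12.753184320886382
scene tester 0.86 [592.4  62.7 116.9] [375. 260.]
scene tester 0.57 [390.8 171.7  -3.1] [444. 216.]
scene tester_grip 0.95 [375.8 178.8  60.9] [457. 194.]
scene tester_grip 0.87 [599.1  40.6 198.8] [365. 235.]
scene tester_grip 0.63 [558.3 170.5  85.3] [438. 268.]
scene nut_mid 0.88 [560.4 169.2  88.6] [438. 268.]
scene wrench 0.64 [745.3 112.7   0. ] [374. 374.]
scene tape 0.63 [ 7.201e+02 -8.860e+01  1.000e-01] [268. 327.]
scene tub 0.57 [ 590.7 -134.4    2.8] [269. 258.]
```

View pics/s3.png

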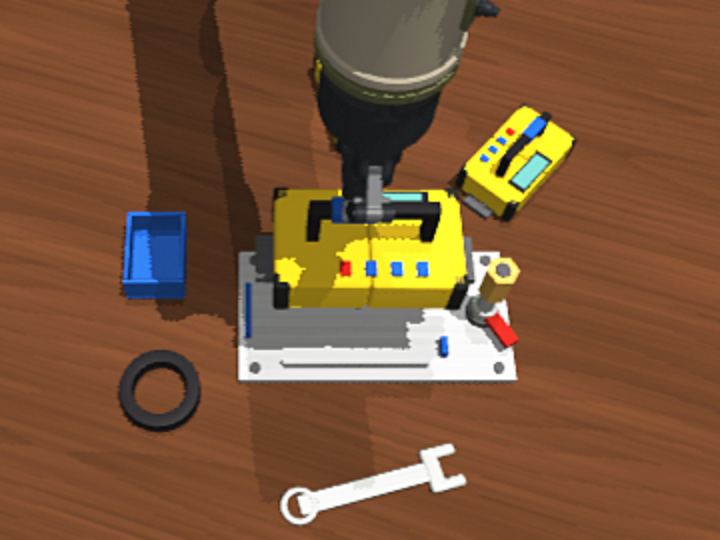

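The tester hangs level about 105 mm up, at (370,245) in the crop. The tongue is open at (500,328) and the bystanders are where they were.

```bash
python3 -c "
from station import hand_in; print(hand_in())"
```

```text
the job is handed in; nothing more can be done
None
```

The job is handed in. I turned the brass nut about 115° counterclockwise to its open stop, at about 2.09 rad from the tool angle, while the tester was still seated. Then I gripped the tester by its blue sleeve and lifted it about 105 mm straight up. `hand_in()` reports no verdict.

**Last checks, at about 14.3 s of 51 s:**
- **Hold:** the tool was still and pointing straight down, and the fingers carried a steady 8.2–8.5 N, about 0.85 kg.
- **Tester:** it looked level above the dock in the last picture, and the measured sleeve point was within about 5 mm of the tool.
- **Clamp:** the red tongue was visibly swung clear.
- **Bystanders:** the wrench, tape and tub were within about 2–4 mm of their first measurements, which is camera accuracy.

**One disagreement:** the finger gap read low on both grips, about 22 mm on the 24 mm nut and 12.6 mm on the 16 mm sleeve. I took this as a reading offset under load. The steady weight and the picture agree with a firm grip.

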